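# Shift the organiser's sliding trays and put the stapler away under them

### The job

Put the stapler away in the desk organiser, in the bottom compartment that lies under the blue tray at the start. To open that compartment, slide the trays one at a time into the free place, each fully across and flat on its ledges, never lifting or tipping one; then lower the stapler into it gently, standing upright on its base, and let go. Leave all three trays seated in the organiser and everything else on the desk and in the compartments where it is.

Things in the scene. Friction and masses are not known exactly. Their poses are not given: they have to be found in the camera images.
- organiser: Wooden two-tier desk organiser, 292 x 292 mm, inside 272 x 272, rim 65 mm high; it does not move. Origin: centre of its underside; x, y along its sides, roughly along world x, y. Below: four compartments. Above: a level track (the tops of the ledges and cross partition, 53 mm above the desk) on which three trays slide in x and y between four places, one of them free, with no walls between.
- place_nl (a point): Centre of the near left tray place, at track height: (-68, +68) mm from the organiser's origin in its x, y, 53 mm above the desk; axes as the organiser's. Below each place lies a compartment 114 x 114 mm, 48 mm deep (floor 5 mm above the desk), its centre 3 mm nearer the organiser's middle in x and y than the place's.
- place_nr (a point): The same for the near right place: (-68, -68) mm. The rim stands 12 mm above the track.
- place_fl (a point): The same for the far left place: (+68, +68) mm.
- place_fr (a point): The same for the far right place: (+68, -68) mm. The blue tray starts at the near left or far right place, and the free place is the other of these two.
- tray_blue_grip (a point): Blue tray, 133 x 133 mm, wall 16 mm high, about 0.22 kg, loose on the track. An upright black rib in its middle serves to slide it: 66 mm long (x), 12 mm thick (y), top 40 mm above the tray's underside and 36 above its floor, 50 mm free on either side. This point: in the rib's middle, 30 mm above the underside, so 83 mm above the desk; z up, x along the rib and the organiser's x.
- tray_white_grip (a point): The same point of the white tray, of the same shape, at a place beside the free one; paper clips in it. Two trays side by side have 6 mm of play in all. Under it at the start: a compartment with a pad of notes.
- tray_grey_grip (a point): The same point of the grey tray, of the same shape, at the other place beside the free one; binder clips in it. Under it at the start: a compartment with a card box.
- stapler_mid (a point): Red and black stapler standing on the desk right of the organiser, 96 mm long (x), base 34 mm wide (y), 42 mm high, about 0.19 kg. This point: its centre, 21 mm above its underside; z up, x along its length. The pressing arm, 23 to 42 mm above the underside, is 28 mm wide with flat upright sides, to be grasped across.
- stapler: The stapler itself; origin at the centre of its underside, axes as stapler_mid.
- tape_roll: Yellow tape roll, 88 mm across, 24 mm high, lying in the open compartment below the free place; it stays there while a tray slides over it. Origin: centre of its underside.
- notes: Pad of sticky notes, 76 x 76 x 28 mm, in the compartment under the white tray. Origin: centre of its underside.
- card_box: Red card box, 92 x 62 x 24 mm, in the compartment under the grey tray. Origin: centre of its underside.
- eraser: White eraser, 30 x 18 x 11 mm, loose in a corner of the blue tray; it rides along. Origin: centre of its underside.
- mug: Blue mug, 80 mm across, 92 mm high, left of the organiser and nearer; bystander. Origin: centre of its underside.
- mouse: Grey computer mouse, 100 x 58 x 34 mm, on a 3 mm mat left of the organiser; bystander. Origin: centre of its underside.
- calculator: Grey calculator, 150 x 76 x 15 mm, nearer than the stapler; bystander. Origin: centre of its underside.
- phone: Black phone, 152 x 74 x 9 mm, beyond the stapler; bystander. Origin: centre of its underside.
Not all that is in view belongs to the job. Leave any green, turquoise or yellow look-alike of the stapler alone.

How it is judged (in metres and radians):
On the way, in this order (a step that is already met when the one before it is completed fails the run):
1. the white or the grey tray has been slid fully across into the free place (distance of any of tray_white_grip, tray_grey_grip from where it was at the start of the episode above 0.124 m), for 0.2 s.
2. the blue tray has been slid fully across into the place that this left free (distance of tray_blue_grip from where it was at the start of the episode above 0.124 m), for 0.2 s.
At the end, for the whole second after the job is handed in: Stapler at rest, upright (0.12 rad), in the compartment that was under the blue tray: centre within 45 mm of that place's centre in x and y, under 34 mm above the desk. Each tray flat on the track (4 mm) and within 12 mm of a place's centre; eraser still in the blue tray (((horizontal distance between tape_roll and place_fr below 0.04 m and x of stapler_mid in the frame of place_nl between -0.045 and 0.045 m and y of stapler_mid in the frame of place_nl between -0.045 and 0.045 m) or (horizontal distance between tape_roll and place_nl below 0.04 m and x of stapler_mid in the frame of place_fr between -0.045 and 0.045 m and y of stapler_mid in the frame of place_fr between -0.045 and 0.045 m)) and z of stapler_mid in the frame of organiser below 0.034 m and angle between stapler_mid's own z axis and vertical below 0.12 rad and (horizontal distance between tray_blue_grip and place_nl below 0.012 m or horizontal distance between tray_blue_grip and place_nr below 0.012 m or horizontal distance between tray_blue_grip and place_fl below 0.012 m or horizontal distance between tray_blue_grip and place_fr below 0.012 m) and (horizontal distance between tray_white_grip and place_nl below 0.012 m or horizontal distance between tray_white_grip and place_nr below 0.012 m or horizontal distance between tray_white_grip and place_fl below 0.012 m or horizontal distance between tray_white_grip and place_fr below 0.012 m) and (horizontal distance between tray_grey_grip and place_nl below 0.012 m or horizontal distance between tray_grey_grip and place_nr below 0.012 m or horizontal distance between tray_grey_grip and place_fl below 0.012 m or horizontal distance between tray_grey_grip and place_fr below 0.012 m) and z of each of tray_blue_grip, tray_white_grip, tray_grey_grip in the frame of organiser below 0.087 m and horizontal distance between eraser and tray_blue_grip below 0.085 m and linear speed of stapler below 0.02 m/s); the robot touches nothing.
It fails at once if a tray is lifted more than 9 mm off the track or tipped more than 0.12 rad (z of any of tray_blue_grip, tray_white_grip, tray_grey_grip in the frame of organiser above 0.092 m or angle between any of tray_blue_grip, tray_white_grip, tray_grey_grip's own z axis and vertical above 0.12 rad).
It fails at once if the stapler is dropped into the organiser (moving faster than 0.6 m/s inside it) (horizontal distance between stapler_mid and organiser below 0.14 m and height (world z) of stapler_mid below 0.085 m and linear speed of stapler above 0.6 m/s).
It fails at once if a thing in another compartment is moved by more than 25 mm (distance of any of tape_roll, notes, card_box from where it was at the start of the episode above 0.025 m).
It fails at once if a bystander on the desk is moved by more than 25 mm (distance of any of mug, mouse, calculator, phone from where it was at the start of the episode above 0.025 m).
It also fails if it takes over 72 s, if anything falls off the work surface, if the arm or the gripper's body presses on something with over 40 N, if the wrist force passes 120 N, or if a joint passes its speed limit or range.

### The arm

A 7-joint arm with a two-finger parallel gripper is mounted at the origin on the work surface. World frame = base frame: x ahead of the robot, y to its left, z up, the work surface at z = 0. Lengths are in m, angles in degrees, forces in N, time in s.
With the tool pointing down it reaches from about 0.35 to 0.9 m from the base axis. Payload 8.1 kg.
Tool frame: the origin (TCP) lies between the finger pads; the fingertips stand 8 mm ahead of it and the grasp point (between the pads) lies 11 mm behind it; z points along the fingers, y is the line along which they close (so a half turn about z gives the same grasp; the last joint's range is limited). The gripper opens to 85 mm and grips with 20 to 120 N. Pads are 22 mm wide; open, the fingers measure 114 mm over their backs; the gripper's body (76 mm by 85 mm) begins 54 mm behind the grasp point. The pads swing forward as they close: fully open they stand 13 mm farther back than shut.
Start: joints at [-71.998, 24.895, 1.432, 90.138, -0.665, 64.973, -4.303], TCP at [0.253, 0.571, 0.213] pointing down, gripper open.
Joint ranges: [-149.89, 149.89], [-25.12, 119.58], [-72.63, 75.52], [4.76, 147.25], [-75.54, 255.54], [6.69, 114.76], [-157.13, 157.13]. Speed limits (degrees/s): [127.2, 127.2, 172.46, 172.46, 180, 180, 180].

### API

Orientations are given as a 3x3 rotation matrix whose columns are the frame's x, y, z axes.
In Python, from plant import r, vision gives the robot as it stands.
- The arm moves only by the tool move_arm, never from a script. Its arguments are lists of equal length, an entry for each row: "dp": the shift along the tool's x, y, z in mm, a list of three; "yaw": the turn about the tool's z in degrees; "hand": the opening, from 0 (shut) to 1 (fully open). In form: {"dp": [[tx, ty, tz], ...], "yaw": [yaw, ...], "hand": [hand, ...]}. A call has 1 to 5 rows; each row is the pose to reach, as a shift and turn from the pose commanded when the call began, along the tool's axes at that moment; what a row does not reach only later rows make up. A row lasts 1/10 s, in which the tool goes at most 50 mm and 8.59 degrees, less where a joint would pass 70% of its speed; a pose out of reach is approached as far as the arm can. A call with a gripper value outside its range is refused whole. The fingers move at their own pace and stop on an object; "grip_force" is the grip in N (left out, the last holds). Time passes only in rows, so rows that repeat a pose let the fingers close. It gives the time, the measured TCP pose, the force, the opening and the grip force at its end, in the units of the state.
- r.sense(): the state, without advancing time (a new reading comes with each control period).
- vision.snapshot(name): name is "scene" or "top" or "wrist"; returns (picture, depth): 400x640x3 uint8, red, green, blue; 400x640 float32, m along the optical axis (not along the pixel's ray), 0 where there is no reading.
- vision.get_calibration(name): a dict with "mtx" (3x3 intrinsics, pixels), "T" (4x4, takes a point from camera to world coordinates). Camera axes: x right, y up, looking along -z (the intrinsics and any distortion apply to the point x, -y, -z); pixel columns grow to the right and rows downward; lengths in m; the calibration is good to about 2 mm. A picture is of the moment at which its call begins: read the wrist's pose just before it. get_calibration takes no time and is no camera call; for the wrist camera it gives the pose at the moment of the call.
- r.close_job(): hands the job in; it is judged then, once.
The state is a dict: "clock": time; "q": joint angles; "qd": joint speeds; "tau": joint torques, N m; "eef_pos": TCP position; "tcp_rot": TCP orientation; "contact_force": force on the tool from outside, world axes, zero at the start; "torque": the same for the moment, N m; "opening": finger opening in m; "grip_force": force on a finger pad.
Only numpy, scipy, OpenCV 4.12 (cv2) and the standard library are available. Lean on these libraries where they do the work, as an engineer would, in place of code of your own. Each camera call takes 0.05 s, during which the arm holds its last target. There are 200 camera calls.

## Working session

There is one attempt and no reset: what is moved stays moved. The work goes in short steps, Python scripts to look and compute and a tool call to move; the robot and the scene stay as the last step left them, time stands still between calls to the robot, and variables do not carry over. Pictures are saved under pics/ and viewed, at most 12 in all, crops included, and the job is handed in when it is done.

Besides the shell and the picture viewer there is one more tool, called after "Call:" as name(argument=value, ...) on one line, values as JSON. move_arm: Moves the arm, as the interface text tells. Its arguments: {"type":"object","properties":{"dp":{"type":"array"},"yaw":{"type":"array"},"hand":{"type":"array"},"grip_force":{"type":"number"}},"required":["dp","yaw","hand"]}

```bash
ls; mkdir -p pics; cat > h.py <<'E'
import numpy as np, cv2
from plant import r, vision
def snap(n,f=None):
    c=vision.get_calibration(n); p,d=vision.snapshot(n)
    if f: cv2.imwrite('pics/'+f,p[:,:,::-1])
    return p,d,c
def cloud(d,c):
    K=np.array(c['mtx']);T=np.array(c['T']);v,u=np.mgrid[:d.shape[0],:d.shape[1]]
    P=np.stack([(u-K[0,2])*d/K[0,0],-(v-K[1,2])*d/K[1,1],-d],-1)
    return P@T[:3,:3].T+T[:3,3]
E
python3 - <<'E'
from h import *
s=r.sense();print(s)
p,d,c=snap('top','top1.png');np.savez('top1.npz',p=p,d=d,K=c['mtx'],T=c['T']);print(c)
p,d,c=snap('scene','scene1.png')
E
```

```text
pics
{'clock': 0.0, 'q': array([-71.99923661,  24.93577424,   1.43134966,  90.18935696,
        -0.66250041,  64.9699745 ,  -4.30226212]), 'qd': array([-0.01773912, -0.01610704, -0.09623111,  0.01712812,  0.07497552,
        0.01561775,  0.02220159]), 'tau': array([-2.43183371e-03, -6.70444822e+01,  1.02424309e+00, -3.16239059e+01,
        1.55455212e-02,  1.22771124e-02, -1.99390746e-05]), 'eef_pos': array([0.25286924, 0.57100095, 0.21243169]), 'tcp_rot': array([[-9.14379706e-01,  4.04857447e-01, -4.49145100e-04],
       [ 4.04857658e-01,  9.14378576e-01, -1.44781596e-03],
       [-1.75470416e-04, -1.50569337e-03, -9.99998851e-01]]), 'contact_force': array([ 0.07084953, -0.43398309, -0.67333527]), 'torque': array([ 0.00565804, -0.0597683 , -0.01961813]), 'grip_force': 0.0, 'opening': 0.08539324320960838}
{'mtx': array([[370.91629186,   0.        , 328.16840525],
       [  0.        , 370.91629186, 201.90036339],
       [  0.        ,   0.        ,   1.        ]]), 'T': array([[-0.00901034,  0.99343274, -0.11406227,  0.39307655],
       [-0.99995378, -0.00933415, -0.0023051 ,  0.00737537],
       [-0.00335463,  0.11403623,  0.99347093,  1.27861959],
       [ 0.        ,  0.        ,  0.        ,  1.        ]])}
```

View pics/top1.png

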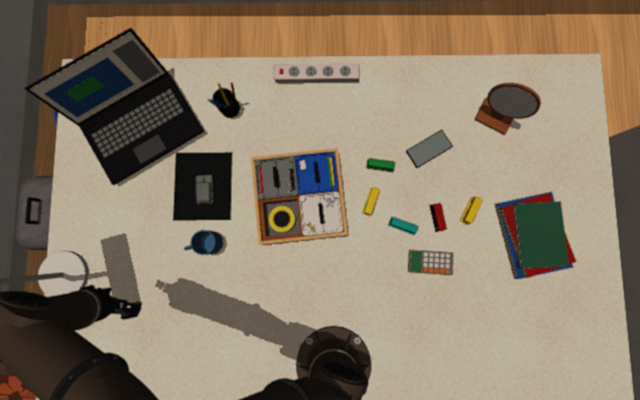

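View pics/scene1.png

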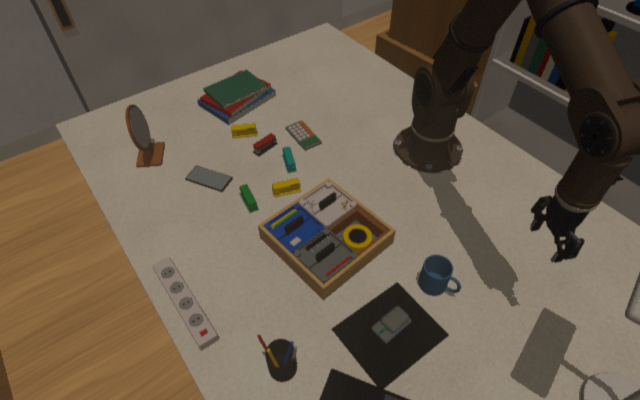

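The top view shows the blue tray at far right (317,172), grey far left (278,177), white near right (322,213), and the free place with the tape at near left (282,218).
Stapler candidates are red/black (438,217), green (380,164), yellow (371,201), turquoise (403,226) and yellow (471,210). By the description, I choose the red/black one at (438,217), which lies beyond the calculator (430,262). The phone is at (429,149).

```bash
python3 - <<'E'
from h import *
z=np.load('top1.npz');p,d=z['p'],z['d'];P=cloud(d,dict(mtx=z['K'],T=z['T']))
cv2.imwrite('pics/crop1.png',cv2.resize(p[140:280,240:480,::-1],(800,467),interpolation=cv2.INTER_CUBIC))
def rect(m,n):
    q=P[m]
    if len(q)<4: print(n,len(q));return
    c,s,a=cv2.minAreaRect((q[:,:2]*1000).astype(np.float32)); print(n,len(q),np.round(c,1),np.round(s,1),round(a,2),'z',np.round(np.percentile(q[:,2],[5,50,95])*1000,1))
v,u=np.mgrid[:400,:640]
box=lambda a,b,c,e:(u>=a)&(u<=b)&(v>=c)&(v<=e)
Z=P[...,2]
print('desk',np.median(Z[box(350,420,270,300)]))
rect(box(248,350,145,247)&(Z>.055)&(Z<.075),'rim')
for n,b in dict(blue=(305,330,158,186),grey=(265,292,163,193),white=(308,335,200,228)).items():
    rect(box(*b)&(Z>.082)&(Z<.1),n)
rect(box(425,450,198,234)&(Z>.03),'stap top'); rect(box(425,450,198,234)&(Z>.012),'stap')
rect(box(360,385,184,218)&(Z>.012),'yel');rect(box(385,420,214,238)&(Z>.012),'turq');rect(box(458,485,193,226)&(Z>.012),'yel2')
E
```

```text
desk 0.0004036659282118382
rim 5205 [557.4 108.1] [293.2 292.6] 5.74 z [55.5 60.2 70.1]
blue 74 [631.7  48.7] [65.2 11.9] 5.75 z [88.  92.5 95.9]
grey 80 [616.7 182.3] [65.6 12.2] 5.9 z [86.2 92.9 96.1]
white 74 [495.3  33.9] [61.9 11.7] 5.91 z [89.1 92.  95.6]
stap top 247 [ 462.3 -183.2] [ 90.5 395.4] 7.06 z [36.3 41.9 46.2]
stap 266 [ 462.2 -183.4] [ 92.  395.3] 6.83 z [24.2 41.5 46.2]
yel 235 [477.4 -88.1] [ 48.6 250. ] 52.44 z [37.2 41.6 45.9]
turq 248 [ 442.9 -137.9] [ 60.3 301.1] 7.63 z [34.  41.5 46.5]
yel2 266 [ 437.2 -259.3] [ 78.9 534.8] 17.79 z [28.  41.8 46.5]
```

View pics/crop1.png

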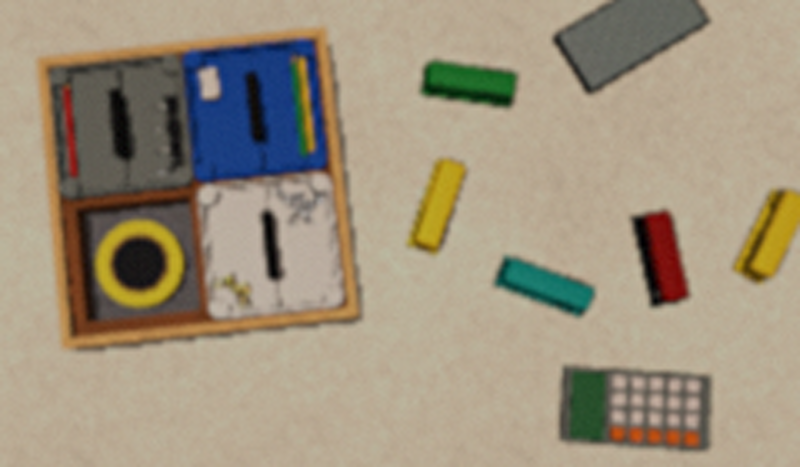

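The crop confirms the red/black stapler at crop (660,257), with green, yellow and turquoise look-alikes left alone. I'll slide white to near left, then blue to near right.

```bash
cat >> h.py <<'E'
def to(x,y,z,yawdeg=95.75):
    "dp (mm), yaw (deg) in tool axes from measured pose to world TCP target (mm), tool y axis at yawdeg"
    s=r.sense();R=np.array(s['tcp_rot']);e=np.array(s['eef_pos'])*1000
    a=np.degrees(np.arctan2(R[1,1],R[0,1]));w=(yawdeg-a+90)%180-90
    print('t',round(s['clock'],2),'tcp',e.round(1),'a',round(a,2),'dp',(R.T@(np.array([x,y,z])-e)).round(1),'yaw',round(-w,2),'F',np.round(s['contact_force'],1),'open',round(s['opening']*1000,1),'grip',np.round(s['grip_force'],1))
E
python3 - <<'E'
from h import *
to(495.5,33.8,213);to(495.5,33.8,140)
z=np.load('top1.npz');p,d=z['p'],z['d'];P=cloud(d,dict(mtx=z['K'],T=z['T']))
v,u=np.mgrid[:400,:640];m=(u>425)&(u<452)&(v>198)&(v<236)&(P[...,2]>.036)&(P[...,2]<.048)&(p[...,0]>90)&(p[...,1]<60)
q=(P[m][:,:2]*1000).astype(np.float32);print(len(q),cv2.minAreaRect(q),np.median(q,0))
E
```

```text
t 0.1 tcp [252.9 571.  212.5] a 66.11 dp [-4.394e+02 -3.930e+02  1.000e-01] yaw -29.64 F [-0.4 -0.1  0.4] open 85.4 grip 0.0
t 0.1 tcp [252.9 571.  212.5] a 66.11 dp [-439.4 -392.9   73.1] yaw -29.64 F [-0.4 -0.1  0.4] open 85.4 grip 0.0
179 ((483.1874084472656, -361.6650085449219), (86.64344024658203, 24.437023162841797), 10.174741744995117) [ 483.88245 -361.16522]
```

Call:
move_arm(dp=[[-439, -393, 0], [-439, -393, 0], [-439, -393, 0], [-439, -393, 0], [-439, -393, 0]], yaw=[-6, -12, -18, -24, -29.6], hand=[0.55, 0.55, 0.55, 0.55, 0.55])

```text
clock: 0.6
eef_pos: [0.3562, 0.3415, 0.213]
tcp_rot: [[-0.995, -0.104, -0.0], [-0.104, 0.995, -0.0], [0.0, -0.0, -1.0]]
contact_force: [0.5, -0.2, 0.9]
opening: 0.0468
grip_force: 0.0
```

```bash
python3 -c "
from h import *
to(495.5,33.8,213)"
```

```text
t 0.6 tcp [356.2 341.5 213. ] a 95.96 dp [-1.066e+02 -3.205e+02  1.000e-01] yaw 0.21 F [ 0.5 -0.2  0.9] open 46.8 grip 0.0
```

Call:
move_arm(dp=[[-106, -320, 0], [-106, -320, 0], [-106, -320, 0], [-106, -320, 0], [-106, -320, 0]], yaw=[0, 0, 0, 0, 0], hand=[0.55, 0.55, 0.55, 0.55, 0.55])

```text
clock: 1.1
eef_pos: [0.4579, 0.1133, 0.2132]
tcp_rot: [[-0.995, -0.1, 0.0], [-0.1, 0.995, 0.0], [-0.0, 0.0, -1.0]]
contact_force: [1.7, 0.6, 0.4]
opening: 0.0469
grip_force: 0.0
```

```bash
python3 -c "
from h import *
to(495.5,33.8,213)"
```

```text
t 1.1 tcp [457.9 113.3 213.2] a 95.72 dp [-29.4 -82.8   0.2] yaw -0.03 F [1.7 0.6 0.4] open 46.9 grip 0.0
```

Call:
move_arm(dp=[[-25, -70, 40], [-25, -70, 40], [-25, -70, 40], [-25, -70, 40], [-25, -70, 40]], yaw=[0, 0, 0, 0, 0], hand=[0.55, 0.55, 0.55, 0.55, 0.55])

```text
clock: 1.6
eef_pos: [0.4893, 0.0494, 0.1734]
tcp_rot: [[-0.995, -0.101, -0.0], [-0.101, 0.995, 0.001], [-0.0, 0.001, -1.0]]
contact_force: [-0.5, 0.1, 0.1]
opening: 0.0469
grip_force: 0.0
```

```bash
python3 - <<'E'
from h import *
to(495.5,33.8,72)
p,d,c=snap('wrist','w1.png');P=cloud(d,c);to(495.5,33.8,72)
m=(P[...,2]>.087)&(P[...,2]<.1)&(p.max(-1)<70)
n,l,st,ce=cv2.connectedComponentsWithStats(m.astype(np.uint8))
for i in range(1,n):
    if st[i,4]>100: print(st[i],cv2.minAreaRect((P[l==i][:,:2]*1000).astype(np.float32)),np.median(P[l==i][:,2]))
E
```

```text
t 1.6 tcp [489.3  49.4 173.4] a 95.8 dp [ -4.6 -16.2 101.4] yaw 0.05 F [-0.5  0.1  0.1] open 46.9 grip 0.0
t 1.65 tcp [489.4  49.6 173.6] a 95.83 dp [ -4.4 -16.4 101.6] yaw 0.08 F [0.4 0.7 0.1] open 46.6 grip 0.0
[ 292  159   17   85 1249] ((493.161376953125, 36.60971450805664), (63.80481719970703, 11.469133377075195), 5.363903522491455) 0.09172561940994431
[297 323  15  48 637] ((619.328857421875, 50.45399475097656), (45.461082458496094, 11.855487823486328), 4.741941928863525) 0.09159323719121848
```

View pics/w1.png

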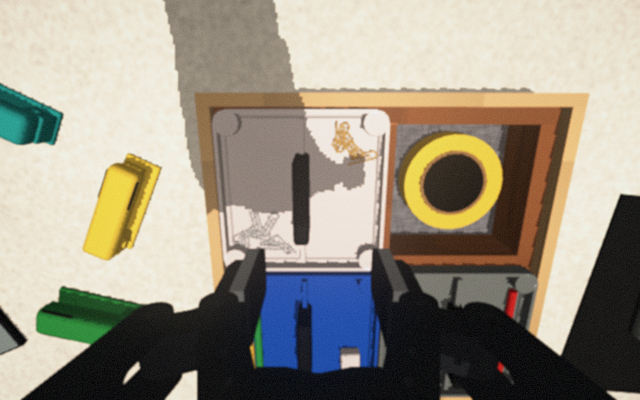

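The wrist view shows the white tray's rib at (301,199) standing free, its clips at the corners (353,140) and (262,235), the tape in the free place (452,182), and blue beyond. I'm descending onto the white rib.

Call:
move_arm(dp=[[-3, -15, 30], [-3, -15, 50], [-3, -15, 70], [-3, -15, 90], [-3, -15, 101]], yaw=[0, 0, 0, 0, 0], hand=[0.55, 0.55, 0.55, 0.55, 0.55])

```text
clock: 2.15
eef_pos: [0.4934, 0.0348, 0.0714]
tcp_rot: [[-0.995, -0.102, -0.001], [-0.102, 0.995, 0.0], [0.001, 0.0, -1.0]]
contact_force: [0.6, 0.3, -0.5]
opening: 0.0473
grip_force: 0.0
```

Call:
move_arm(dp=[[0, 0, 0], [0, 0, 0], [0, 0, 0], [0, 0, 0], [0, 0, 0]], yaw=[0, 0, 0, 0, 0], hand=[0.3, 0.1, 0.0, 0.0, 0.0], grip_force=30)

```text
clock: 2.65
eef_pos: [0.4946, 0.0345, 0.0731]
tcp_rot: [[-0.995, -0.1, 0.001], [-0.1, 0.995, 0.001], [-0.002, 0.001, -1.0]]
contact_force: [-1.9, 4.6, 7.6]
opening: 0.0102
grip_force: 30.1
```

```bash
python3 -c "
from h import *
to(482.9,169,72)"
```

```text
t 2.65 tcp [494.6  34.5  73.1] a 95.76 dp [ -1.9 135.    1.2] yaw 0.01 F [-1.9  4.6  7.6] open 10.2 grip 30.1
```

Call:
move_arm(dp=[[0, 10, 0], [0, 25, 0], [0, 40, 0], [0, 55, 0], [0, 70, 0]], yaw=[0, 0, 0, 0, 0], hand=[0, 0, 0, 0, 0])

```text
clock: 3.15
eef_pos: [0.4883, 0.1017, 0.0731]
tcp_rot: [[-0.995, -0.097, 0.002], [-0.097, 0.995, -0.001], [-0.002, -0.002, -1.0]]
contact_force: [0.5, -6.0, 6.2]
opening: 0.01
grip_force: 30.1
```

```bash
python3 -c "
from h import *
to(482.9,169,73)"
```

```text
t 3.15 tcp [488.3 101.7  73.1] a 95.59 dp [-1.2 67.5 -0. ] yaw -0.16 F [ 0.5 -6.   6.2] open 10.0 grip 30.1
```

Call:
move_arm(dp=[[0, 15, 0], [0, 30, 0], [0, 45, 0], [0, 58, 0], [0, 66, 0]], yaw=[0, 0, 0, 0, 0], hand=[0, 0, 0, 0, 0])

```text
clock: 3.65
eef_pos: [0.4817, 0.1678, 0.0731]
tcp_rot: [[-0.995, -0.098, 0.002], [-0.098, 0.995, -0.001], [-0.002, -0.001, -1.0]]
contact_force: [0.9, -6.2, 8.0]
opening: 0.01
grip_force: 30.3
```

Call:
move_arm(dp=[[0, 0, 0], [0, 0, 0], [0, 0, 0]], yaw=[0, 0, 0], hand=[0, 0, 0])

```text
clock: 3.95
eef_pos: [0.4816, 0.1689, 0.0731]
tcp_rot: [[-0.995, -0.099, 0.002], [-0.099, 0.995, 0.001], [-0.002, 0.0, -1.0]]
contact_force: [0.5, 2.2, 5.0]
opening: 0.0098
grip_force: 30.0
```

```bash
python3 -c "
from h import *
to(482.9,169,73)"
```

```text
t 3.95 tcp [481.6 168.9  73.1] a 95.7 dp [-1.3 -0.1  0.1] yaw -0.05 F [0.5 2.2 5. ] open 9.8 grip 30.0
```

Call:
move_arm(dp=[[0, 0, 0], [0, 0, 0], [0, 0, 0], [0, 0, -20], [0, 0, -70]], yaw=[0, 0, 0, 0, 0], hand=[0.3, 0.55, 0.55, 0.55, 0.55])

```text
clock: 4.45
eef_pos: [0.4778, 0.1676, 0.1397]
tcp_rot: [[-0.995, -0.1, -0.007], [-0.1, 0.995, -0.004], [0.007, -0.003, -1.0]]
contact_force: [0.6, 1.0, 0.5]
opening: 0.0473
grip_force: 0.0
```

```bash
python3 -c "
from h import *
to(590,49.5,150)"
```

```text
t 4.45 tcp [477.8 167.6 139.7] a 95.72 dp [ -99.8 -128.7  -10.6] yaw -0.03 F [0.6 1.  0.5] open 47.3 grip 0.0
```

Call:
move_arm(dp=[[-135, -133, -35], [-135, -133, -35], [-135, -133, -35], [-135, -133, -35], [-135, -133, -35]], yaw=[0, 0, 0, 0, 0], hand=[0.55, 0.55, 0.55, 0.55, 0.55])

```text
clock: 4.95
eef_pos: [0.6322, 0.0434, 0.1781]
tcp_rot: [[-0.996, -0.092, 0.004], [-0.092, 0.996, -0.003], [-0.004, -0.004, -1.0]]
contact_force: [-0.4, -0.6, -0.8]
opening: 0.0467
grip_force: 0.0
```

Call:
move_arm(dp=[[0, 0, 0], [0, 0, 0]], yaw=[0, 0], hand=[0.55, 0.55])

```text
clock: 5.15
eef_pos: [0.6271, 0.0508, 0.1767]
tcp_rot: [[-0.995, -0.101, -0.001], [-0.101, 0.995, 0.0], [0.001, 0.001, -1.0]]
contact_force: [0.3, 0.4, -0.4]
opening: 0.047
grip_force: 0.0
```

```bash
python3 - <<'E'
from h import *
p,d,c=snap('wrist','w2.png');P=cloud(d,c)
m=(P[...,2]>.087)&(P[...,2]<.1)&(p.max(-1)<70)
n,l,st,ce=cv2.connectedComponentsWithStats(m.astype(np.uint8))
for i in range(1,n):
    if st[i,4]>100: print(st[i],cv2.minAreaRect((P[l==i][:,:2]*1000).astype(np.float32)),np.median(P[l==i][:,2]))
to(630.5,49,73)
E
```

```text
[509   0  27  53 966] ((499.6199645996094, 169.51123046875), (30.616661071777344, 10.933454513549805), 4.352302551269531) 0.09152527556895881
[ 485  155   29   86 1424] ((614.946044921875, 184.3665313720703), (65.09874725341797, 11.663690567016602), 5.3722028732299805) 0.09153945784385414
[ 311  158   16   85 1260] ((629.7877807617188, 51.27576446533203), (64.5732421875, 10.960627555847168), 5.3515143394470215) 0.09168263162734264
t 5.2 tcp [627.   51.2 176.8] a 95.81 dp [ -3.4  -2.6 103.7] yaw 0.06 F [-0.3  0.5  0.5] open 47.1 grip 0.0
```

View pics/w2.png

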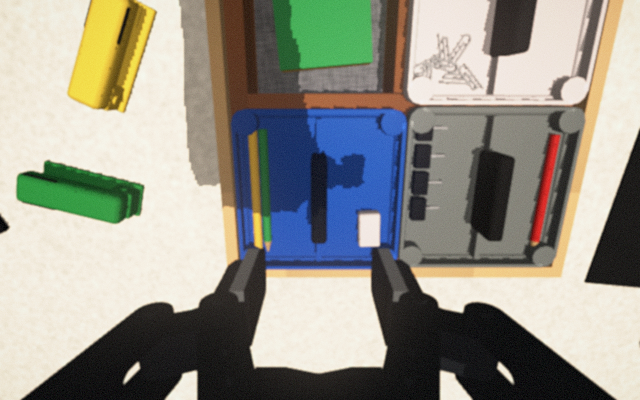

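White is seated at near left (its rib end is at (510,25)), with notes uncovered at the near right. The blue rib is at (318,198) and the eraser at (369,230), so I'll use a narrower opening and shift the grip away from the eraser.

Call:
move_arm(dp=[[2, -2, 30], [2, -2, 50], [2, -2, 70], [2, -2, 90], [2, -2, 103]], yaw=[0, 0, 0, 0, 0], hand=[0.36, 0.36, 0.36, 0.36, 0.36])

```text
clock: 5.7
eef_pos: [0.6248, 0.0491, 0.0728]
tcp_rot: [[-0.995, -0.101, -0.002], [-0.101, 0.995, 0.0], [0.002, 0.001, -1.0]]
contact_force: [-0.9, 0.0, 0.6]
opening: 0.0307
grip_force: 0.0
```

Call:
move_arm(dp=[[0, 0, 0], [0, 0, 0], [0, 0, 0], [0, 0, 0]], yaw=[0, 0, 0, 0], hand=[0.15, 0.0, 0.0, 0.0], grip_force=35)

```text
clock: 6.1
eef_pos: [0.6263, 0.0481, 0.0749]
tcp_rot: [[-0.995, -0.1, 0.0], [-0.1, 0.995, 0.0], [-0.001, 0.0, -1.0]]
contact_force: [-0.9, 1.1, -1.7]
opening: 0.01
grip_force: 34.1
```

```bash
python3 -c "
from h import *
to(491,33,73)"
```

```text
t 6.1 tcp [626.3  48.1  74.9] a 95.73 dp [136.1  -1.5   1.9] yaw -0.02 F [-0.9  1.1 -1.7] open 10.0 grip 34.1
```

Call:
move_arm(dp=[[10, 0, 0], [25, 0, 0], [40, 0, 0], [55, 0, 0], [70, 0, 0]], yaw=[0, 0, 0, 0, 0], hand=[0, 0, 0, 0, 0])

```text
clock: 6.6
eef_pos: [0.5561, 0.0408, 0.0747]
tcp_rot: [[-0.995, -0.1, 0.001], [-0.1, 0.995, 0.0], [-0.002, 0.0, -1.0]]
contact_force: [1.3, 1.2, -2.0]
opening: 0.0094
grip_force: 34.1
```

```bash
python3 -c "
from h import *
to(492,34.2,75)"
```

```text
t 6.6 tcp [556.1  40.8  74.7] a 95.71 dp [64.4 -0.2 -0.4] yaw -0.04 F [ 1.3  1.2 -2. ] open 9.4 grip 34.1
```

Call:
move_arm(dp=[[15, 0, 0], [30, 0, 0], [45, 0, 0], [58, 0, 0], [65, 0, 0]], yaw=[0, 0, 0, 0, 0], hand=[0, 0, 0, 0, 0])

```text
clock: 7.1
eef_pos: [0.4909, 0.0342, 0.0747]
tcp_rot: [[-0.995, -0.099, 0.001], [-0.099, 0.995, 0.0], [-0.001, 0.0, -1.0]]
contact_force: [0.4, 1.4, -1.6]
opening: 0.0097
grip_force: 34.1
```

Call:
move_arm(dp=[[0, 0, 0], [0, 0, 0], [0, 0, 0], [0, 0, 0]], yaw=[0, 0, 0, 0], hand=[0, 0, 0, 0.15])

```text
clock: 7.5
eef_pos: [0.4926, 0.0342, 0.0743]
tcp_rot: [[-0.995, -0.1, 0.001], [-0.1, 0.995, -0.0], [-0.001, -0.0, -1.0]]
contact_force: [0.0, -0.2, -0.0]
opening: 0.0129
grip_force: 0.0
```

Call:
move_arm(dp=[[0, 0, 0], [0, 0, 0], [0, 0, -25], [0, 0, -75], [0, 0, -120]], yaw=[0, 0, 0, 0, 0], hand=[0.36, 0.36, 0.36, 0.36, 0.36])

```text
clock: 8.0
eef_pos: [0.4916, 0.034, 0.1957]
tcp_rot: [[-0.995, -0.099, -0.001], [-0.099, 0.995, -0.001], [0.001, -0.001, -1.0]]
contact_force: [0.6, -0.5, -0.6]
opening: 0.0307
grip_force: 0.0
```

```bash
python3 - <<'E'
from h import *
to(480,-250,200)
p,d,c=snap('top','top2.png');P=cloud(d,c)
cv2.imwrite('pics/crop2.png',cv2.resize(p[140:280,240:480,::-1],(800,467),interpolation=cv2.INTER_CUBIC))
E
```

```text
t 8.0 tcp [491.6  34.  195.7] a 95.69 dp [  39.7 -281.4   -4.1] yaw -0.06 F [ 0.6 -0.5 -0.6] open 30.7 grip 0.0
```

View pics/crop2.png

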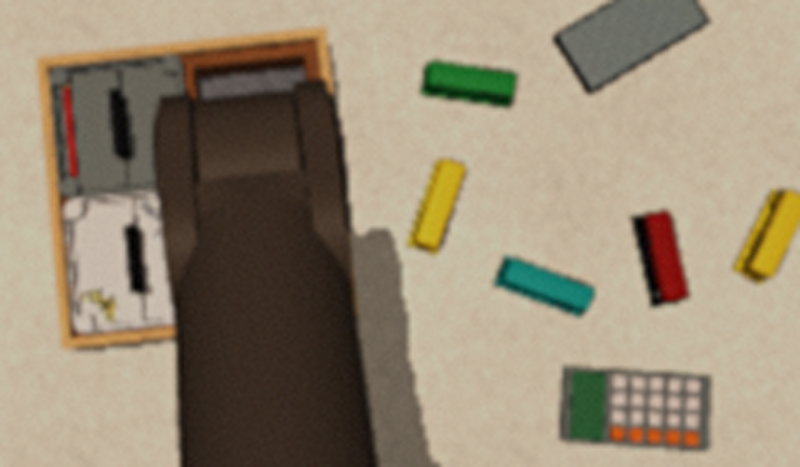

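White is at near left (132,260), grey at far left, and the far right compartment is open (250,85). The arm hides blue. Next I go to the stapler.

Call:
move_arm(dp=[[48, -392, 0], [48, -392, 0], [48, -392, 0], [48, -392, 0], [48, -392, 0]], yaw=[-1, -2, -3, -4, -4.5], hand=[0.6, 0.6, 0.6, 0.6, 0.6])

```text
clock: 8.55
eef_pos: [0.4862, -0.2177, 0.1944]
tcp_rot: [[-0.984, -0.178, 0.001], [-0.178, 0.984, -0.0], [-0.001, -0.0, -1.0]]
contact_force: [2.4, 0.4, 0.9]
opening: 0.0512
grip_force: 0.0
```

```bash
python3 -c "
from h import *
to(482,-361,180,100.2)"
```

```text
t 8.55 tcp [ 486.2 -217.7  194.4] a 100.27 dp [  29.7 -140.3   14.4] yaw 0.07 F [2.4 0.4 0.9] open 51.2 grip 0.0
```

Call:
move_arm(dp=[[28, -138, 14], [28, -138, 14], [28, -138, 14], [28, -138, 14], [28, -138, 14]], yaw=[0, 0, 0, 0, 0], hand=[0.6, 0.6, 0.6, 0.6, 0.6])

```text
clock: 9.05
eef_pos: [0.4826, -0.3577, 0.1797]
tcp_rot: [[-0.985, -0.175, -0.001], [-0.175, 0.985, -0.0], [0.001, 0.0, -1.0]]
contact_force: [0.4, 0.3, 0.6]
opening: 0.0514
grip_force: 0.0
```

Call:
move_arm(dp=[[0, 0, 0], [0, 0, 0]], yaw=[0, 0], hand=[0.6, 0.6])

```text
clock: 9.25
eef_pos: [0.484, -0.3549, 0.1803]
tcp_rot: [[-0.984, -0.179, 0.0], [-0.179, 0.984, 0.001], [-0.001, 0.001, -1.0]]
contact_force: [0.4, 0.3, 0.4]
opening: 0.0514
grip_force: 0.0
```

```bash
python3 - <<'E'
from h import *
p,d,c=snap('wrist','w3.png');P=cloud(d,c);q=p.astype(int)
m=(q[...,0]>70)&(q[...,1]<.45*q[...,0])&(q[...,2]<.45*q[...,0])&(P[...,2]>.03)&(P[...,2]<.055)
n,l,st,ce=cv2.connectedComponentsWithStats(m.astype(np.uint8))
for i in range(1,n):
    if st[i,4]>100: print(st[i],cv2.minAreaRect((P[l==i][:,:2]*1000).astype(np.float32)),np.median(P[l==i][:,2]))
p,d,c=snap('top');P=cloud(d,c);v,u=np.mgrid[:400,:640]
for n,b in dict(blue=(305,335,200,228),grey=(265,292,163,193),white=(265,298,205,235)).items():
    m=(u>=b[0])&(u<=b[1])&(v>=b[2])&(v<=b[3])&(P[...,2]>.082)&(P[...,2]<.1)
    print(n,m.sum(),cv2.minAreaRect((P[m][:,:2]*1000).astype(np.float32)),np.median(P[m][:,2]))
to(483,-361,33,100.2)
E
```

```text
[   9    0   63  174 4293] ((452.1674499511719, -586.1538696289062), (133.2384796142578, 37.205570220947266), 3.8392975330352783) 0.048948430715225866
[ 298  179   29   45 1060] ((504.67279052734375, -356.8463134765625), (42.07975769042969, 25.233539581298828), 10.011831283569336) 0.04076436296328714
blue 76 ((498.7872314453125, 31.982620239257812), (62.9896125793457, 11.685308456420898), 6.1039958000183105) 0.09248437318751968
grey 79 ((616.6726684570312, 182.36013793945312), (65.60787200927734, 12.464226722717285), 6.256353855133057) 0.09209323815152715
white 80 ((483.72259521484375, 165.79269409179688), (61.66328430175781, 12.538514137268066), 2.9866695404052734) 0.09195124405919208
t 9.35 tcp [ 483.9 -355.2  180.4] a 100.32 dp [  2.   -5.6 147.4] yaw 0.12 F [ 0.3  0.1 -0.9] open 51.1 grip 0.0
```

View pics/w3.png

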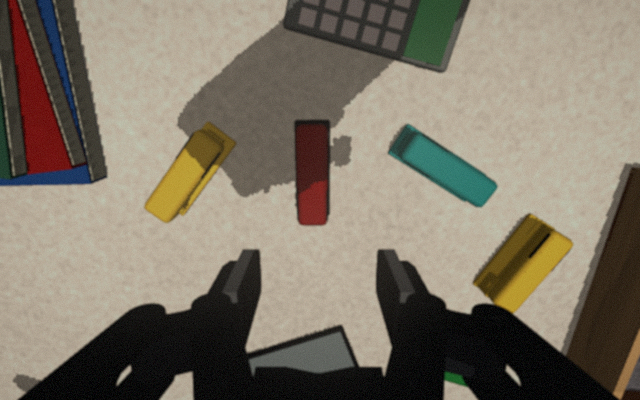

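The wrist view shows the red stapler arm spanning cols 295–329 and rows 120–225, centred between the fingers, with turquoise (442,165) and yellow (190,172) clear of them. Blue and white measured within 4 mm of their places.

Call:
move_arm(dp=[[3, -6, 40], [3, -6, 80], [3, -6, 115], [3, -6, 140], [3, -6, 155]], yaw=[0, 0, 0, 0, 0], hand=[0.6, 0.6, 0.6, 0.6, 0.6])

```text
clock: 9.85
eef_pos: [0.4809, -0.3614, 0.0233]
tcp_rot: [[-0.984, -0.179, -0.002], [-0.179, 0.984, 0.002], [0.002, 0.002, -1.0]]
contact_force: [0.3, 0.1, 0.7]
opening: 0.0516
grip_force: 0.0
```

Call:
move_arm(dp=[[0, 0, 0], [0, 0, 0], [0, 0, 0], [0, 0, 0], [0, 0, 0]], yaw=[0, 0, 0, 0, 0], hand=[0.45, 0.3, 0.1, 0.1, 0.1], grip_force=40)

```text
clock: 10.35
eef_pos: [0.482, -0.3631, 0.0262]
tcp_rot: [[-0.984, -0.177, 0.001], [-0.177, 0.984, -0.001], [-0.001, -0.001, -1.0]]
contact_force: [0.1, -0.6, -0.3]
opening: 0.0082
grip_force: 0.0
```

Call:
move_arm(dp=[[0, 0, -20], [0, 0, -60], [0, 0, -100], [0, 0, -125], [0, 0, -125]], yaw=[0, 0, 0, 0, 0], hand=[0.1, 0.1, 0.1, 0.1, 0.1])

```text
clock: 10.85
eef_pos: [0.4834, -0.3646, 0.1547]
tcp_rot: [[-0.984, -0.177, 0.006], [-0.177, 0.984, -0.004], [-0.006, -0.005, -1.0]]
contact_force: [-0.2, -0.2, 0.7]
opening: 0.0087
grip_force: 0.0
```

```bash
python3 - <<'E'
from h import *
to(629,50,150,95.75)
p,d,c=snap('wrist','w4.png')
E
```

```text
t 10.85 tcp [ 483.4 -364.6  154.7] a 100.2 dp [-216.7  382.2    4.1] yaw 4.45 F [-0.2 -0.2  0.7] open 8.7 grip 0.0
```

View pics/w4.png

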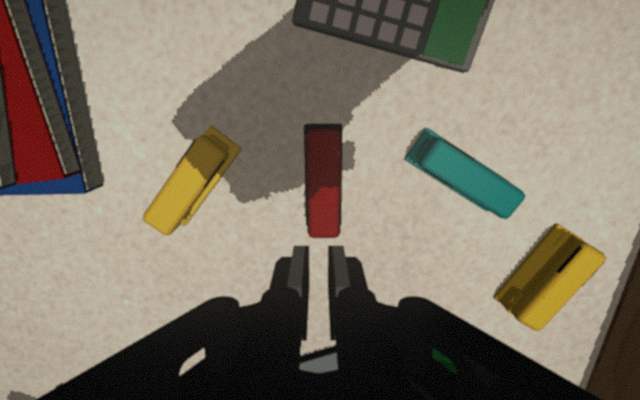

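The grasp closed on nothing (opening 8 mm). The stapler is still standing at (323,181), so I'll remeasure before trying again.

```bash
python3 - <<'E'
from h import *
def proj(c,X):
    T=np.array(c['T']);K=np.array(c['mtx']);q=T[:3,:3].T@(np.array(X)-T[:3,3]);return (K[0,2]+K[0,0]*q[0]/-q[2],K[1,2]+K[1,1]*-q[1]/-q[2])
for n in ['wrist','top']:
    p,d,c=snap(n);P=cloud(d,c);q=p.astype(int)
    m=(q[...,0]>45)&(q[...,1]<.45*q[...,0])&(q[...,2]<.45*q[...,0])&(P[...,2]>.03)&(P[...,2]<.055)&(P[...,1]>-.43)&(P[...,1]<-.3)&(P[...,0]<.56)
    N,l,st,ce=cv2.connectedComponentsWithStats(m.astype(np.uint8))
    for i in range(1,N):
        if st[i,4]>30: print(n,st[i],cv2.minAreaRect((P[l==i][:,:2]*1000).astype(np.float32)),np.median(P[l==i][:,2]))
    s=r.sense();print(proj(c,s['eef_pos']),proj(c,[.482,-.361,.042]), proj(c,[.530,-.353,.042]))
    print(np.round(P[100:300:15,323],3) if n=='wrist' else '')
E
```

```text
wrist [ 305  132   34  107 2795] ((482.0263671875, -361.1978454589844), (88.91328430175781, 26.58660316467285), 11.140044212341309) 0.04075917395156026
(np.float64(320.0238908416522), np.float64(244.7984341934545)) (np.float64(321.919204376098), np.float64(188.5267728069929)) (np.float64(321.05537512898917), np.float64(244.13426380197933))
[[ 0.415 -0.372 -0.001]
 [ 0.428 -0.37  -0.001]
 [ 0.438 -0.368  0.03 ]
 [ 0.448 -0.366  0.04 ]
 [ 0.459 -0.364  0.041]
 [ 0.471 -0.362  0.041]
 [ 0.483 -0.36   0.041]
 [ 0.496 -0.358  0.041]
 [ 0.509 -0.355  0.041]
 [ 0.522 -0.353  0.041]
 [ 0.556 -0.346 -0.002]
 [ 0.571 -0.343 -0.001]
 [ 0.588 -0.34  -0.002]
 [ 0.605 -0.337 -0.001]]
top [433 204  13  26 189] ((483.0828857421875, -360.9945373535156), (86.85227966308594, 24.631593704223633), 11.785426139831543) 0.0412372333892308
(np.float64(450.48231771869973), np.float64(214.28074667828594)) (np.float64(439.5492872387546), np.float64(216.6554886454088)) (np.float64(436.5416641510428), np.float64(202.38704926081755))
```

Call:
move_arm(dp=[[0, 0, 0], [0, 0, 0], [0, 0, 0], [0, 0, 0], [0, 0, 0]], yaw=[0, 0, 0, 0, 0], hand=[0.6, 0.6, 0.6, 0.6, 0.6])

```text
clock: 11.5
eef_pos: [0.4814, -0.3628, 0.15]
tcp_rot: [[-0.984, -0.177, -0.0], [-0.177, 0.984, 0.0], [0.0, 0.0, -1.0]]
contact_force: [0.6, 0.8, 0.3]
opening: 0.0513
grip_force: 0.0
```

```bash
python3 -c "
from h import *
to(482.5,-361,20,101)"
```

```text
t 11.5 tcp [ 481.4 -362.8  150. ] a 100.21 dp [ -1.5   1.6 130. ] yaw -0.79 F [0.6 0.8 0.3] open 51.3 grip 0.0
```

Call:
move_arm(dp=[[-1, 2, 45], [-1, 2, 85], [-1, 2, 110], [-1, 2, 130], [-1, 2, 130]], yaw=[-1, -1, -1, -1, -1], hand=[0.6, 0.6, 0.6, 0.6, 0.6])

```text
clock: 12.0
eef_pos: [0.4804, -0.3595, 0.0176]
tcp_rot: [[-0.981, -0.194, -0.004], [-0.194, 0.981, 0.003], [0.004, 0.003, -1.0]]
contact_force: [0.2, 0.7, 0.5]
opening: 0.0513
grip_force: 0.0
```

Call:
move_arm(dp=[[0, 0, 0], [0, 0, 0]], yaw=[0, 0], hand=[0.4, 0.4], grip_force=40)

```text
clock: 12.2
eef_pos: [0.4829, -0.3614, 0.0216]
tcp_rot: [[-0.981, -0.194, 0.002], [-0.194, 0.981, -0.001], [-0.001, -0.001, -1.0]]
contact_force: [-0.3, -0.5, -0.2]
opening: 0.0339
grip_force: 0.0
```

Call:
move_arm(dp=[[0, 0, 0], [0, 0, 0]], yaw=[0, 0], hand=[0.3, 0.3])

```text
clock: 12.4
eef_pos: [0.4829, -0.3612, 0.0217]
tcp_rot: [[-0.981, -0.195, 0.002], [-0.195, 0.981, -0.001], [-0.002, -0.001, -1.0]]
contact_force: [-1.6, 0.8, 7.1]
opening: 0.0262
grip_force: 29.7
```

Call:
move_arm(dp=[[0, 0, 0], [0, 0, 0]], yaw=[0, 0], hand=[0.2, 0.2])

```text
clock: 12.6
eef_pos: [0.4829, -0.3612, 0.0218]
tcp_rot: [[-0.981, -0.195, 0.002], [-0.195, 0.981, -0.001], [-0.002, -0.001, -1.0]]
contact_force: [-0.2, 1.1, 8.1]
opening: 0.026
grip_force: 38.9
```

It is gripped now (26 mm, 39 N). I'm lifting gently.

Call:
move_arm(dp=[[0, 0, 0], [0, 0, -5], [0, 0, -15], [0, 0, -30], [0, 0, -50]], yaw=[0, 0, 0, 0, 0], hand=[0.1, 0.1, 0.1, 0.1, 0.1], grip_force=60)

```text
clock: 13.1
eef_pos: [0.4817, -0.3605, 0.0712]
tcp_rot: [[-0.981, -0.194, -0.001], [-0.194, 0.981, 0.0], [0.001, 0.001, -1.0]]
contact_force: [0.5, -0.6, -2.2]
opening: 0.0246
grip_force: 59.0
```

Call:
move_arm(dp=[[0, 0, -20], [0, 0, -45], [0, 0, -70], [0, 0, -90], [0, 0, -100]], yaw=[0, 0, 0, 0, 0], hand=[0.1, 0.1, 0.1, 0.1, 0.1])

```text
clock: 13.6
eef_pos: [0.4828, -0.3614, 0.1733]
tcp_rot: [[-0.981, -0.194, 0.003], [-0.194, 0.981, -0.002], [-0.003, -0.002, -1.0]]
contact_force: [-0.3, -0.4, -1.7]
opening: 0.0241
grip_force: 59.0
```

```bash
python3 - <<'E'
from h import *
to(629,50,170,95.75)
p,d,c=snap('wrist','w5.png');P=cloud(d,c);q=p.astype(int)
m=(q[...,0]>45)&(q[...,1]<.45*q[...,0])&(q[...,2]<.45*q[...,0])&(P[...,2]>.06)&(P[...,0]<.6)
N,l,st,ce=cv2.connectedComponentsWithStats(m.astype(np.uint8))
for i in range(1,N):
    if st[i,4]>30: print(st[i],cv2.minAreaRect((P[l==i][:,:2]*1000).astype(np.float32)),np.percentile(P[l==i][:,2],[5,50,95]))
E
```

```text
t 13.6 tcp [ 482.8 -361.4  173.3] a 101.2 dp [-223.4  375.2    3. ] yaw 5.45 F [-0.3 -0.4 -1.7] open 24.1 grip 59.0
[ 288  161   61  186 9471] ((468.31939697265625, -364.2268371582031), (119.40277099609375, 26.254566192626953), 10.865127563476562) [0.1905803  0.19210539 0.19316646]
```

View pics/w5.png

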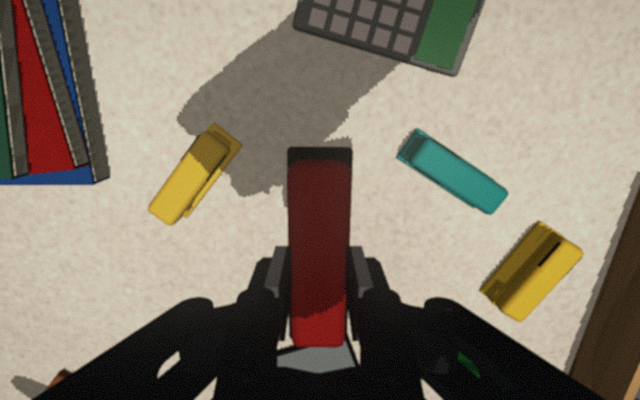

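The stapler is held level (top at (320,240), z 192 over its length, no slip). I'm carrying it to the far right compartment.

Call:
move_arm(dp=[[-15, 25, 0], [-35, 59, 0], [-55, 92, 0], [-75, 126, 0], [-95, 160, 0]], yaw=[1, 2, 3, 4, 5.4], hand=[0.1, 0.1, 0.1, 0.1, 0.1])

```text
clock: 14.15
eef_pos: [0.544, -0.1837, 0.1697]
tcp_rot: [[-0.995, -0.1, -0.001], [-0.1, 0.995, 0.0], [0.001, 0.0, -1.0]]
contact_force: [0.7, 0.5, -1.7]
opening: 0.0242
grip_force: 59.1
```

```bash
python3 -c "
from h import *
to(629,50,173)"
```

```text
t 14.15 tcp [ 544.  -183.7  169.7] a 95.76 dp [-108.   224.    -3.3] yaw 0.01 F [ 0.7  0.5 -1.7] open 24.2 grip 59.1
```

Call:
move_arm(dp=[[-20, 40, -3], [-38, 80, -3], [-57, 120, -3], [-77, 160, -3], [-92, 190, -3]], yaw=[0, 0, 0, 0, 0], hand=[0.1, 0.1, 0.1, 0.1, 0.1])

```text
clock: 14.65
eef_pos: [0.6165, 0.0167, 0.1725]
tcp_rot: [[-0.995, -0.104, -0.001], [-0.104, 0.995, 0.001], [0.001, 0.001, -1.0]]
contact_force: [0.5, -0.2, -1.8]
opening: 0.024
grip_force: 59.1
```

```bash
python3 -c "
from h import *
to(629,50,173)"
```

```text
t 14.65 tcp [616.5  16.7 172.5] a 95.96 dp [-15.8  31.8  -0.5] yaw 0.21 F [ 0.5 -0.2 -1.8] open 24.0 grip 59.1
```

Call:
move_arm(dp=[[-8, 16, 0], [-15, 32, 0], [-15, 32, 0], [-15, 32, 0], [-15, 32, 0]], yaw=[0, 0, 0, 0, 0], hand=[0.1, 0.1, 0.1, 0.1, 0.1])

```text
clock: 15.15
eef_pos: [0.6277, 0.0439, 0.1733]
tcp_rot: [[-0.995, -0.099, -0.0], [-0.099, 0.995, -0.001], [0.0, -0.001, -1.0]]
contact_force: [1.0, -0.1, -1.3]
opening: 0.024
grip_force: 59.1
```

```bash
python3 - <<'E'
from h import *
to(629,50,28)
p,d,c=snap('wrist','w6.png');P=cloud(d,c)
m=(P[...,2]>.085)&(P[...,2]<.1)&(p.max(-1)<80)
N,l,st,ce=cv2.connectedComponentsWithStats(m.astype(np.uint8))
for i in range(1,N):
    if st[i,4]>80: print(st[i],cv2.minAreaRect((P[l==i][:,:2]*1000).astype(np.float32)),np.percentile(P[l==i][:,2],[5,50,95]))
E
```

```text
t 15.15 tcp [627.7  43.9 173.3] a 95.65 dp [ -1.9   6.1 145.3] yaw -0.1 F [ 1.  -0.1 -1.3] open 24.0 grip 59.1
[316   0  18  56 953] ((514.4715576171875, 36.789337158203125), (31.2445068359375, 10.781241416931152), 5.463629722595215) [0.08988988 0.09166544 0.09305357]
[ 521    0   29   52 1079] ((500.0392761230469, 169.71469116210938), (29.862150192260742, 11.23093318939209), 5.484508991241455) [0.0861166  0.0914487  0.09303395]
[ 495  155   32   88 1638] ((615.3809204101562, 184.3740234375), (65.83861541748047, 11.912398338317871), 5.993711948394775) [0.08640067 0.09142953 0.09287122]
```

View pics/w6.png

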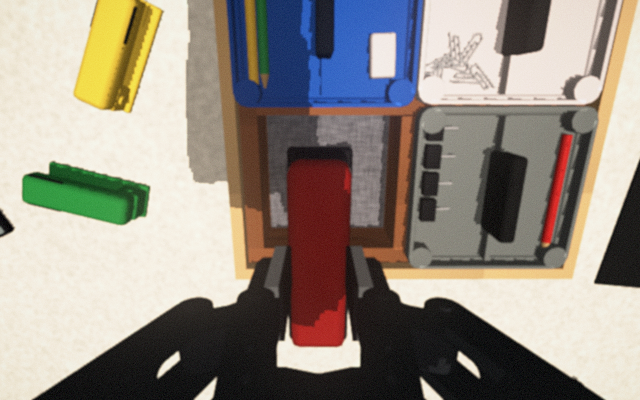

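The open compartment lies below the stapler (floor at (370,190)); blue, white and grey are seated around it. I'm aligning and lowering.

Call:
move_arm(dp=[[-2, 6, 0], [-2, 6, 15], [-2, 6, 35], [-2, 6, 55], [-2, 6, 70]], yaw=[0, 0, 0, 0, 0], hand=[0.1, 0.1, 0.1, 0.1, 0.1])

```text
clock: 15.7
eef_pos: [0.6291, 0.0525, 0.1021]
tcp_rot: [[-0.995, -0.101, -0.001], [-0.101, 0.995, 0.0], [0.001, 0.0, -1.0]]
contact_force: [-0.4, 0.3, -1.5]
opening: 0.0243
grip_force: 59.1
```

```bash
python3 -c "
from h import *
to(629,50,28)"
```

```text
t 15.7 tcp [629.1  52.5 102.1] a 95.79 dp [ 0.3 -2.5 74.1] yaw 0.04 F [-0.4  0.3 -1.5] open 24.3 grip 59.1
```

Call:
move_arm(dp=[[0, -2, 12], [0, -2, 25], [0, -2, 38], [0, -2, 50], [0, -2, 60]], yaw=[0, 0, 0, 0, 0], hand=[0.1, 0.1, 0.1, 0.1, 0.1])

```text
clock: 16.2
eef_pos: [0.6296, 0.0507, 0.0422]
tcp_rot: [[-0.995, -0.101, -0.0], [-0.101, 0.995, 0.0], [0.0, 0.0, -1.0]]
contact_force: [0.3, -0.0, -1.9]
opening: 0.0244
grip_force: 59.1
```

Call:
move_arm(dp=[[0, 0, 3], [0, 0, 6], [0, 0, 9], [0, 0, 12], [0, 0, 12]], yaw=[0, 0, 0, 0, 0], hand=[0.1, 0.1, 0.1, 0.1, 0.1])

```text
clock: 16.7
eef_pos: [0.6296, 0.0506, 0.0311]
tcp_rot: [[-0.995, -0.101, -0.0], [-0.101, 0.995, 0.0], [0.0, 0.0, -1.0]]
contact_force: [-0.7, -0.7, -1.3]
opening: 0.0243
grip_force: 59.1
```

Still carrying the weight, so I'm going down a few mm more.

Call:
move_arm(dp=[[0, 0, 1], [0, 0, 2], [0, 0, 3], [0, 0, 3]], yaw=[0, 0, 0, 0], hand=[0.1, 0.1, 0.1, 0.1])

```text
clock: 17.1
eef_pos: [0.6296, 0.0506, 0.0281]
tcp_rot: [[-0.995, -0.101, -0.0], [-0.101, 0.995, 0.0], [0.0, 0.0, -1.0]]
contact_force: [0.2, -0.5, -1.6]
opening: 0.0245
grip_force: 59.1
```

Call:
move_arm(dp=[[0, 0, 1], [0, 0, 1]], yaw=[0, 0], hand=[0.1, 0.1])

```text
clock: 17.3
eef_pos: [0.6298, 0.0506, 0.0272]
tcp_rot: [[-0.995, -0.101, 0.0], [-0.101, 0.995, 0.0], [-0.0, 0.0, -1.0]]
contact_force: [0.6, 0.0, -0.7]
opening: 0.0241
grip_force: 59.2
```

Call:
move_arm(dp=[[0, 0, 1], [0, 0, 1]], yaw=[0, 0], hand=[0.1, 0.1])

```text
clock: 17.5
eef_pos: [0.6298, 0.0508, 0.027]
tcp_rot: [[-0.995, -0.101, 0.0], [-0.101, 0.995, 0.0], [-0.0, 0.0, -1.0]]
contact_force: [-2.4, 1.3, 6.7]
opening: 0.0242
grip_force: 61.0
```

Contact with the floor (6.7 N). I'm releasing and withdrawing straight up.

Call:
move_arm(dp=[[0, 0, 0], [0, 0, 0], [0, 0, 0], [0, 0, 0], [0, 0, 0]], yaw=[0, 0, 0, 0, 0], hand=[0.3, 0.4, 0.55, 0.55, 0.55])

```text
clock: 18.0
eef_pos: [0.6297, 0.0505, 0.0261]
tcp_rot: [[-0.995, -0.101, 0.0], [-0.101, 0.995, -0.0], [0.0, -0.0, -1.0]]
contact_force: [0.1, -0.3, 0.7]
opening: 0.0469
grip_force: 0.0
```

Call:
move_arm(dp=[[0, 0, -10], [0, 0, -30], [0, 0, -60], [0, 0, -100], [0, 0, -150]], yaw=[0, 0, 0, 0, 0], hand=[0.55, 0.55, 0.55, 0.55, 0.55])

```text
clock: 18.5
eef_pos: [0.6285, 0.0504, 0.1771]
tcp_rot: [[-0.995, -0.101, -0.003], [-0.101, 0.995, -0.001], [0.003, -0.0, -1.0]]
contact_force: [0.9, 1.0, 0.2]
opening: 0.0471
grip_force: 0.0
```

Call:
move_arm(dp=[[20, -45, -30], [40, -90, -30], [60, -140, -30], [60, -140, -30], [60, -140, -30]], yaw=[0, 0, 0, 0, 0], hand=[0.55, 0.55, 0.55, 0.55, 0.55])

```text
clock: 19.0
eef_pos: [0.5835, -0.0976, 0.2073]
tcp_rot: [[-0.995, -0.096, 0.001], [-0.096, 0.995, -0.001], [-0.001, -0.001, -1.0]]
contact_force: [1.1, 0.5, 0.1]
opening: 0.0468
grip_force: 0.0
```

```bash
python3 - <<'E'
from h import *
to(0,0,0)
p,d,c=snap('top');P=cloud(d,c);v,u=np.mgrid[:400,:640];q=p.astype(int)
for n,b in dict(blue=(305,335,200,228),grey=(265,292,163,193),white=(265,298,205,235)).items():
    m=(u>=b[0])&(u<=b[1])&(v>=b[2])&(v<=b[3])&(P[...,2]>.082)&(P[...,2]<.1)
    if m.sum()>4: print(n,m.sum(),cv2.minAreaRect((P[m][:,:2]*1000).astype(np.float32)),np.median(P[m][:,2]))
    else: print(n,m.sum())
m=(u>295)&(u<345)&(v>150)&(v<195)&(q[...,0]>45)&(q[...,1]<.45*q[...,0])&(q[...,2]<.45*q[...,0])&(P[...,2]<.06)
N,l,st,ce=cv2.connectedComponentsWithStats(m.astype(np.uint8))
for i in range(1,N):
  if st[i,4]>30:
    Q=P[l==i];print('stap',len(Q),cv2.minAreaRect((Q[:,:2]*1000).astype(np.float32)),np.percentile(Q[:,2],[5,50,95]))
m=(u>305)&(u<345)&(v>193)&(v<228)&(p.min(-1)>150);print('eraser',m.sum(),np.median(P[m],0) if m.any() else '')
cv2.imwrite('pics/end.png',cv2.resize(p[140:260,230:400,::-1],(765,540),interpolation=cv2.INTER_CUBIC))
E
```

```text
t 19.0 tcp [583.5 -97.6 207.3] a 95.54 dp [571.6 153.6 206.6] yaw -0.21 F [1.1 0.5 0.1] open 46.8 grip 0.0
blue 75 ((498.56231689453125, 31.995338439941406), (62.254947662353516, 11.686043739318848), 5.90660285949707) 0.09293963077596379
grey 79 ((617.6319580078125, 182.21133422851562), (64.3369140625, 12.061695098876953), 5.679164886474609) 0.09224626982925455
white 80 ((483.3895568847656, 166.15867614746094), (61.96229934692383, 11.916543960571289), 5.253142356872559) 0.09281087989181214
stap 232 ((636.0181274414062, 50.067527770996094), (100.96499633789062, 29.961654663085938), 4.767591953277588) [0.01221287 0.04653456 0.05061176]
eraser 38 [0.52563658 0.07657078 0.06802838]
```

View pics/end.png

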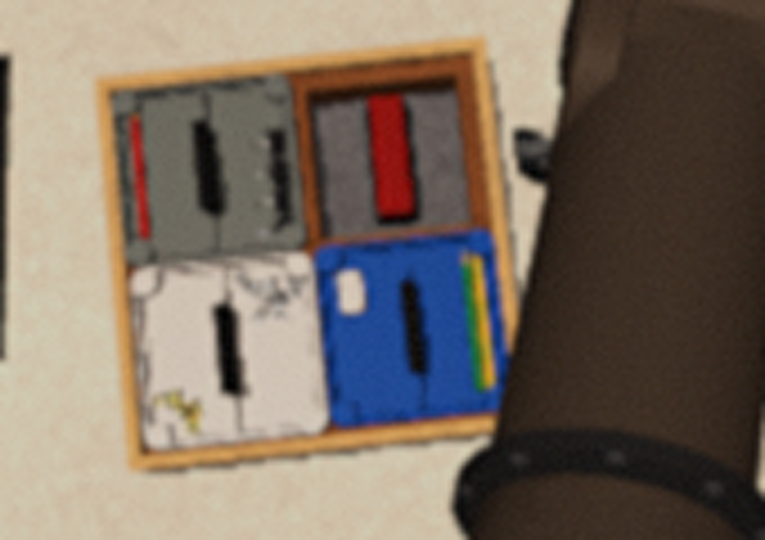

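The final view shows the stapler upright in the far right compartment (392,157), all three trays seated, and the eraser in the blue tray (350,292). Handing in.

```bash
python3 -c "
from h import *
print(r.close_job())"
```

```text
the job is handed in; nothing more can be done
None
```

I handed in the job at about 19 s. The stapler stands upright in the far-right compartment, which was under the blue tray, and in the last camera check all three trays sat within 4 mm of their places with the eraser still in the blue tray; my first grasp closed on nothing and left the stapler standing where it was, and no verdict came back.

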